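# File the card case in the third gap

### The arm

A 6-joint arm with a two-finger parallel gripper is mounted at the origin on the work surface. World frame = base frame: x ahead of the robot, y to its left, z up, the work surface at z = 0. Lengths are in m, angles in rad, forces in N, time in s.
With the tool pointing down it reaches from about 0.325 to 0.85 m from the base axis. Payload 4.4 kg.
Tool frame: the origin (TCP) lies between the finger pads; the fingertips stand 14 mm ahead of it and the grasp point (between the pads) lies 5 mm behind it; z points along the fingers, x is the direction in which the jaws open and shut, and the axes are right-handed (so a half turn about z gives the same grasp; the last joint's range is limited). The gripper opens to 94 mm and grips with 3 to 60 N. Pads are 16 mm wide; open, the fingers measure 119 mm over their backs; the gripper's body (75 mm by 177 mm) begins 78 mm behind the grasp point.
Start: joints at [0.999, 0.207, 1.542, -0, 1.393, -0.15], TCP at [0.235, 0.525, 0.219] pointing down, gripper open.
Joint ranges: [-2.73, 2.73], [-0.86, 2.22], [0.23, 2.46], [-1.11, 4.25], [0.08, 2.63], [-2.82, 2.82]. Speed limits (rad/s): [2.79, 2.79, 3.14, 3.14, 3.14, 3.14].

### API

Orientations are given as [roll, pitch, yaw] about the fixed x, y, z axes, in that order (R = Rz(yaw) Ry(pitch) Rx(roll)).
In Python, from bench import get_state, viewer, job gives the robot as it stands.
- The arm moves only by the tool jog_arm, never from a script. Its arguments are lists of equal length, an entry for each row: "dp": the shift along the tool's x, y, z in mm, a list of three; "rotation": the turn, a rotation vector about the tool's x, y, z in rad, a list of three. In form: {"dp": [[x, y, z], ...], "rotation": [[rx, ry, rz], ...]}. A call has 1 to 20 rows; each row shifts and turns the commanded pose from where the row before left it, along the tool's axes as they then stand; what a row does not reach is not made up. A row lasts 1/8 s, in which the tool goes at most 62.5 mm and 10.7 degrees, less where a joint would pass 70% of its speed; a pose out of reach is approached as far as the arm can. A call with a gripper value outside its range is refused whole. "hand" is the closure, from 0 (fully open) to 1 (shut), set as the call begins (left out, the last holds). The fingers move at their own pace and stop on an object; "squeeze" is the grip in N (left out, the last holds). Time passes only in rows, so rows that do not move let the fingers close. It gives the time, the measured TCP pose, the force and the opening at its end, in the units of the state.
- get_state(): the state, without advancing time (a new reading comes with each control period).
- viewer.camera(name): name is "scene" or "top" or "wrist"; returns a dict with "frame" (384x512x3 uint8, blue, green, red), "z_map" (384x512 float32, m along the optical axis (not along the pixel's ray), 0 where there is no reading), "fx", "fy", "cx", "cy" (pixels), "k1" (the pictures are not rectified: a ray, as slopes to the right and down, at radius r is drawn at 1 + k1 r^2 times it, then the intrinsics apply), "R" (3x3) and "t" (3): a world point X has camera coordinates R X + t; the wrist camera has in their place "mount" (4x4, takes a point from camera to tool coordinates, whose origin is the TCP and whose axes are the tool frame's). Camera axes: x right, y down, z forward; pixel columns grow to the right and rows downward; lengths in m; the calibration is good to about 2 mm. A picture is of the moment at which its call begins: read the wrist's pose just before it.
- job.sign_off(): hands the job in, once; it reports no verdict.
The state is a dict: "t": time; "joints": joint angles; "dq": joint speeds; "joint_efforts": joint torques, N m; "position": TCP position; "ee_rot": TCP orientation; "wrist_force": force on the tool from outside, world axes, zero at the start; "wrist_torque": the same for the moment, N m; "width": finger opening in m.
Only numpy, scipy, OpenCV 4.12 (cv2) and the standard library are available. Lean on these libraries where they do the work, as an engineer would, in place of code of your own. Each camera call takes 0.05 s, during which the arm holds its last target.

### The job

The loose card case belongs in the third gap of the desk sorter, counting every gap, filled or empty, from the end where the trophy stands. First run the closed fingertips along the metal rail on the sorter's back, touching it behind the first gap, then the second, then the third; then push the case along the desk into that third gap until it is fully home against the back wall, and move clear. Only touch and push: do not lift or tip the case, and leave the trophy, the pen cup and the two filed cases where they are.

Things in the scene. Friction and masses are not known exactly. Their poses are not given: they have to be found in the camera images.
- sorter: Black comb-shaped sorter fixed to the desk, 292 mm wide, no floor. Origin: on the desk, middle of the line of mouths; x into the gaps (mouths face the robot), y along the row, z up. Seven dividers 4 mm thick, 40 high, from x = 2 to 66 mm; six gaps 44 mm wide, centres y = -120, -72, -24, 24, 72, 120 mm. Back wall 58 high, inner face at x = 66 mm. End gaps hold filed cases; first gap: trophy's end.
- rail: Aluminium rail, 10 mm thick, 292 long, along sorter y above its back wall. Origin: its centre, at x = 69, y = 0, z = 70 mm in the sorter's frame (top 75 mm above the desk); axes as the sorter's. Cushioned: pressed down it gives up to 6 mm, at 1 N plus 1.2 N per mm, and springs back. A touch counts for the gap whose centre is within 20 mm along y of the point midway between the fingers.
- case_mid (a point): Centre (half-way up) of the loose grey card case standing in front of the sorter: 80 mm long (its x, roughly along the gaps), 36 wide (its y), 46 high, about 0.2 kg, blank white label on the end towards the robot. Axes turn with it. Fully home, its front end meets the back wall: centre at x = 26 mm in the sorter's frame, labelled end 14 mm out of the mouth.
- case: The same loose case: origin at the centre of its underside, axes as above.
- trophy: Small trophy, brass cup on a steel stem and square stone foot (52 mm), 130 mm high, cup 64 mm across; stands free on the desk beside one end of the sorter (either end). Marks the end to count from. Origin: centre of its underside. Leave it alone.
- pencup: Clear glass pen cup, 66 mm across, 90 mm high, with pens up to 140 mm high; stands beside the other end of the sorter. Origin: centre of its underside. Leave it alone.
- filed_a_mid (a point): Centre of a filed case, the same as the loose one, standing in the sorter's end gap at y = +120 mm. Leave it alone.
- filed_b_mid (a point): Centre of a filed case, the same as the loose one, standing in the sorter's end gap at y = -120 mm. Leave it alone.
Mind the look-alikes: they are no part of the job. What is shaped like the case but pink or turquoise is not meant.

How it is judged:
On the way, in this order (a step that is already met when the one before it is completed fails the run):
1. fingertips touch the rail behind the first gap from the trophy's end, the case still outside the sorter (contact force between the fingers and rail above 0.3 N and x of case_mid in the frame of sorter below 0 m and ((y of trophy in the frame of sorter above 0 m and y of the grasp point in the frame of sorter between 0.1 and 0.14 m) or (y of trophy in the frame of sorter below 0 m and y of the grasp point in the frame of sorter between -0.14 and -0.1 m))), for 0.1 s.
2. fingertips touch the rail behind the second gap from the trophy's end, the case still outside the sorter (contact force between the fingers and rail above 0.3 N and x of case_mid in the frame of sorter below 0 m and ((y of trophy in the frame of sorter above 0 m and y of the grasp point in the frame of sorter between 0.052 and 0.092 m) or (y of trophy in the frame of sorter below 0 m and y of the grasp point in the frame of sorter between -0.092 and -0.052 m))), for 0.1 s.
3. fingertips touch the rail behind the third gap from the trophy's end, the case still outside the sorter (contact force between the fingers and rail above 0.3 N and x of case_mid in the frame of sorter below 0 m and ((y of trophy in the frame of sorter above 0 m and y of the grasp point in the frame of sorter between 0.004 and 0.044 m) or (y of trophy in the frame of sorter below 0 m and y of the grasp point in the frame of sorter between -0.044 and -0.004 m))), for 0.1 s.
4. the case is fully home in the third gap (x of case_mid in the frame of sorter between 0.019 and 0.03 m and angle between the x axis of case and the x axis of sorter, either way round below 0.16 rad and angle between case's own z axis and vertical below 0.1 rad and height (world z) of case_mid below 0.027 m and ((y of trophy in the frame of sorter above 0 m and y of case_mid in the frame of sorter between 0.017 and 0.031 m) or (y of trophy in the frame of sorter below 0 m and y of case_mid in the frame of sorter between -0.031 and -0.017 m))), for 0.2 s.
At the end, for the whole second after the job is handed in: The case stands upright and at rest on the desk in the third gap from the trophy's end, within 7 mm of the gap's back wall and 7 mm of the gap's centre line, within 0.16 rad of the gap's direction (all of step 4 and linear speed of case below 0.01 m/s); the robot touches nothing.
It fails at once if the case is lifted more than 12 mm (height (world z) of case_mid above 0.035 m).
It fails at once if the case is tipped more than 0.4 rad (angle between case's own z axis and vertical above 0.4 rad).
It fails at once if the trophy or the pen cup is moved more than 15 mm (distance of any of trophy, pencup from where it was at the start of the episode above 0.015 m).
It fails at once if a filed case is moved more than 15 mm (distance of any of filed_a_mid, filed_b_mid from where it was at the start of the episode above 0.015 m).
It also fails if it takes over 64 s, if anything falls off the work surface, if the arm or the gripper's body presses on something with over 40 N, if the wrist force passes 120 N, or if a joint passes its speed limit or range.

## Working session

There is one attempt and no reset: what is moved stays moved. The work goes in short steps, Python scripts to look and compute and a tool call to move; the robot and the scene stay as the last step left them, time stands still between calls to the robot, and variables do not carry over. Pictures are saved under pics/ and viewed, and the job is handed in when it is done.

Besides the shell and the picture viewer there is one more tool, called after "Call:" in YAML: its name, and indented under it one key for each argument. jog_arm: Moves the arm, as the interface text tells. Its arguments: {"type":"object","properties":{"dp":{"type":"array"},"rotation":{"type":"array"},"hand":{"type":"number"},"squeeze":{"type":"number"}},"required":["dp","rotation"]}

```bash
mkdir -p pics; ls; cat > h.py <<'E'
import numpy as np,cv2
from bench import get_state,viewer,job
def grab(n):
    c=viewer.camera(n); return c
def world(c,u,v,z=None,zworld=None):
    k=np.array([[c['fx'],0,c['cx']],[0,c['fy'],c['cy']],[0,0,1.]])
    p=cv2.undistortPoints(np.array([[[u,v]]],float),k,np.array([c['k1'],0,0,0,0.]))[0,0]
    d=np.array([p[0],p[1],1.]);R=np.array(c['R']);t=np.array(c['t'])
    if zworld is None:
        if z is None: z=c['z_map'][int(round(v)),int(round(u))]
        return R.T@(d*z-t)
    o=-R.T@t; w=R.T@d
    return o+w*(zworld-o[2])/w[2]
E
python3 - <<'E'
from h import *
import pickle
for n in ['scene','top']:
    c=grab(n); cv2.imwrite(f'pics/{n}0.png',c['frame']); pickle.dump(c,open(f'{n}0.pkl','wb')); print({k:c[k] for k in c if k not in('frame','z_map')})
print(get_state())
E
```

```text
pics
{'fx': 432.67230486838764, 'fy': 432.67230486838764, 'cx': 257.56858076408173, 'cy': 188.49406694899545, 'k1': -0.10467107402124033, 'R': array([[-0.53487942,  0.84471871, -0.01882281],
       [ 0.54713673,  0.32930151, -0.76954656],
       [-0.64385201, -0.42191327, -0.63831324]]), 't': array([ 0.26130027, -0.22006247,  1.43948529])}
{'fx': 409.1978490211658, 'fy': 409.1978490211658, 'cx': 249.94702701355465, 'cy': 193.011784638788, 'k1': 0.00017683181505167184, 'R': array([[ 0.00298748, -0.99999463, -0.00135016],
       [-0.98866291, -0.00275093, -0.1501269 ],
       [ 0.15012238,  0.00178336, -0.98866581]]), 't': array([0.03260064, 0.53668503, 0.91202381])}
{'t': 0.1, 'joints': array([ 9.98495208e-01,  2.07347929e-01,  1.54276619e+00, -2.87075744e-05,
        1.39352944e+00, -1.50511282e-01]), 'dq': array([ 0.00216675, -0.00052217, -0.00256821,  0.00105271, -0.00069695,
        0.00056836]), 'joint_efforts': array([ 7.89048572e-04, -3.71862209e+01, -2.82294792e+01,  6.99851685e-02,
        3.10584542e-02, -8.92742469e-05]), 'position': array([0.23504655, 0.52400492, 0.21842075]), 'ee_rot': array([-3.14131306e+00,  2.03195281e-03,  1.14901186e+00]), 'wrist_force': array([-0.17694784,  0.09816126, -0.57370931]), 'wrist_torque': array([-0.03348847,  0.0644153 ,  0.08131446]), 'width': 0.09420075099885301}
```

View pics/scene0.png

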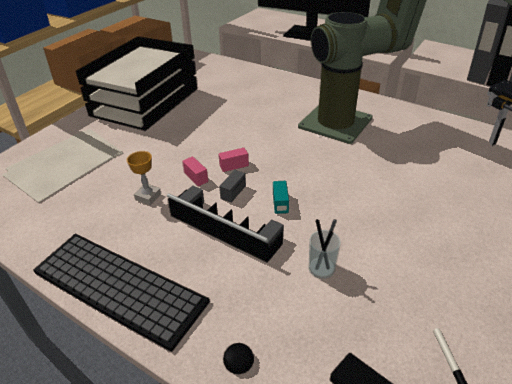

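View pics/top0.png

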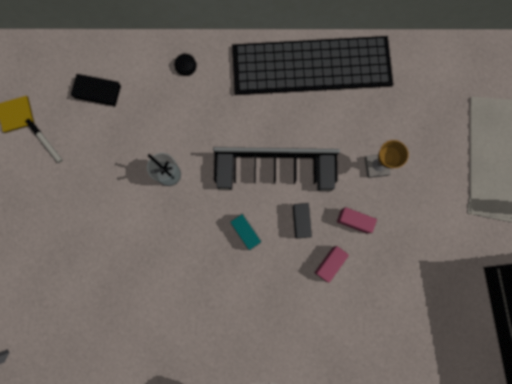

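The top view shows the sorter at (275,165). The trophy is at (385,160), the right-hand end (world −y), and the pen cup is at (165,170). Three kinds of block could be taken for the loose case: grey (302,220), pink (357,220) and (332,264), and turquoise (245,232). The grey one fits the description. I'll confirm it in an enlarged crop and measure it.

```bash
python3 - <<'E'
from h import *
import pickle
c=pickle.load(open('top0.pkl','rb'))
cv2.imwrite('pics/top0c.png',cv2.resize(cv2.convertScaleAbs(c['frame'][130:290,190:420],alpha=1.6),None,fx=3.4,fy=3.4,interpolation=cv2.INTER_CUBIC))
for n in ['top','scene']:
    c=pickle.load(open(n+'0.pkl','rb'))
    H,W=c['z_map'].shape
    u,v=np.meshgrid(np.arange(W),np.arange(H))
    k=np.array([[c['fx'],0,c['cx']],[0,c['fy'],c['cy']],[0,0,1.]])
    p=cv2.undistortPoints(np.stack([u,v],-1).reshape(-1,1,2).astype(float),k,np.array([c['k1'],0,0,0,0.])).reshape(H,W,2)
    z=c['z_map']; P=np.dstack([p[...,0]*z,p[...,1]*z,z])
    Wd=(P-c['t'])@c['R']; np.save(n+'W.npy',Wd)
    hgt=Wd[...,2]
    print(n,'desk z',np.median(hgt[(np.abs(hgt)<.02)]))
    m=((hgt>.035)&(hgt<.054)&(z>0)).astype(np.uint8)
    nn,l,s,ce=cv2.connectedComponentsWithStats(m,connectivity=4)
    for i in range(1,nn):
        if s[i,4]>60:
            q=Wd[l==i]; r=cv2.minAreaRect(q[:,:2].astype(np.float32)*1000)
            print(s[i],ce[i].round(),'med',np.median(q,0).round(4),'rect',np.round(r[0],1),np.round(r[1],1),round(r[2],1),c['frame'][l==i].mean(0).round())
    m=((hgt>.066)&(hgt<.080)&(z>0)).astype(np.uint8)
    nn,l,s,ce=cv2.connectedComponentsWithStats(m,connectivity=8)
    for i in range(1,nn):
        if s[i,4]>30:
            q=Wd[l==i]; r=cv2.minAreaRect(q[:,:2].astype(np.float32)*1000)
            print('RAIL',s[i],'med',np.median(q,0).round(4),'rect',np.round(r[0],1),np.round(r[1],1),round(r[2],1))
E
```

```text
top desk z -0.0009131662169736947
[ 213  152  124   38 1598] [276. 168.] med [ 0.5956 -0.0247  0.044 ] rect [589.1 -23.2] [291.   83.4] 89.3 [44. 44. 44.]
[293 203  19  36 551] [302. 221.] med [ 0.4717 -0.0852  0.0447] rect [473.  -85.6] [79.9 36.2] 4.4 [58. 58. 58.]
[339 208  38  26 561] [357. 220.] med [ 0.4739 -0.2121  0.0449] rect [ 474.2 -213.2] [79.9 36.2] 69.0 [ 80.  64. 119.]
[230 214  31  37 547] [245. 232.] med [0.4458 0.0452 0.0446] rect [446.3  45.8] [79.7 36.2] 34.3 [80. 81. 21.]
[316 246  33  37 582] [332. 264.] med [ 0.3743 -0.151   0.0448] rect [ 373.6 -152.1] [37.1 79.9] 53.0 [ 82.  66. 121.]
[491 268  21  98 531] [502. 313.] med [ 0.2694 -0.5259  0.0458] rect [ 262.2 -527.7] [210.8   7.2] 7.0 [5. 5. 5.]
RAIL [212 147 128   7 536] med [ 0.6311 -0.0252  0.0729] rect [632.  -23.8] [290.9  11.1] 89.4
RAIL [158 165  19  18  34] med [0.5629 0.2134 0.0739] rect [570.6 217.1] [17.2 56.1] 43.7
RAIL [500 267  12  61 213] med [ 0.3076 -0.5208  0.0726] rect [ 305.8 -521.4] [127.3  12.3] 1.9
scene desk z 0.0012815142711582403
[425   3  59  14 203] [455.  10.] med [-1.3741  0.092
[... 1659 characters left out ...]
89  0.4282  0.0728] rect [-580.5  426.6] [69.6 17.8] 85.2
RAIL [ 83  71 114  44 502] med [ 0.3679 -0.5549  0.0719] rect [ 224.2 -659.2] [333.6 258.8] 6.5
RAIL [ 0 78  9  6 31] med [ 0.4541 -1.1875  0.073 ] rect [  452.  -1185.1] [15.5 31.3] 84.8
RAIL [319 103  37  13 141] med [0.0519 0.022  0.0735] rect [39.3 14. ] [ 52.3 116.4] 21.8
RAIL [167 193 101  49 484] med [ 0.6365 -0.0107  0.0744] rect [634.4 -24.6] [287.8  12. ] 89.3
RAIL [311 235   9   8  34] med [0.5776 0.2058 0.0736] rect [581.3 205.7] [ 5.2 25.2] 70.3
RAIL [330 237   9  10  37] med [0.5622 0.2444 0.0719] rect [563.9 246. ] [24.2  5.3] 69.0
RAIL [309 246  31  15 129] med [0.6174 0.2426 0.0729] rect [607.8 240.1] [26.9 63.6] 20.8
```

View pics/top0c.png

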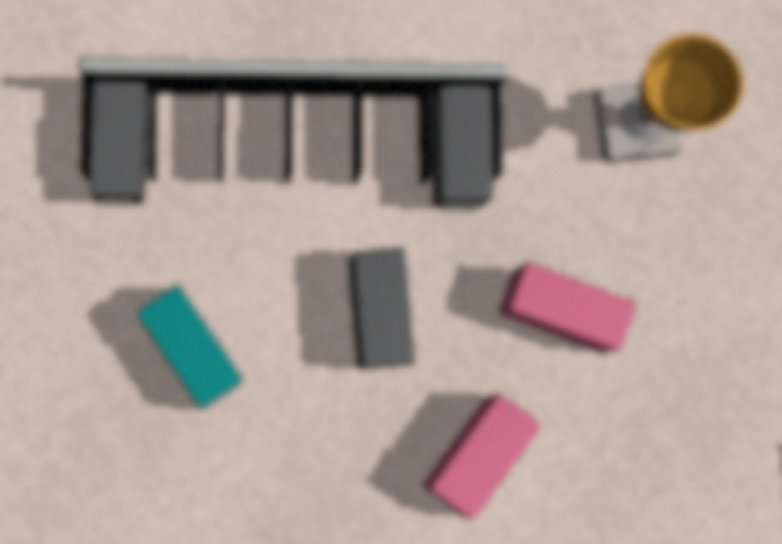

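The crop confirms it: grey loose case at crop (382,307), which is about (474, −86) mm in the world, yaw about +4.4°. The trophy is on the sorter's −y end, so the third gap is at y = −24 mm in the sorter frame. Sorter origin is about (564, −23) mm, yaw about −0.011. I'll close the fingers, turn to yaw 1.56 and go above the rail behind the first gap.

Call:
jog_arm:
  dp:
    - [0,0,0]
    - [0,0,0]
    - [0,0,0]
    - [-47.4,28.9,0]
    - [-47.4,28.9,0]
    - [-47.4,28.9,0]
    - [-47.4,28.9,0]
    - [-47.4,28.9,0]
    - [-47.4,28.9,0]
    - [-47.4,28.9,0]
    - [-47.4,28.9,0]
    - [-47.4,28.9,0]
    - [-47.4,28.9,0]
    - [-47.4,28.9,0]
    - [-47.4,28.9,0]
    - [-47.4,28.9,0]
    - [-47.4,28.9,0]
    - [0,0,0]
  rotation:
    - [0,0,-0.137]
    - [0,0,-0.137]
    - [0,0,-0.137]
    - [0,0,0]
    - [0,0,0]
    - [0,0,0]
    - [0,0,0]
    - [0,0,0]
    - [0,0,0]
    - [0,0,0]
    - [0,0,0]
    - [0,0,0]
    - [0,0,0]
    - [0,0,0]
    - [0,0,0]
    - [0,0,0]
    - [0,0,0]
    - [0,0,0]
  hand: 1
  squeeze: 10

```text
t: 2.35
position: [0.6334, -0.1469, 0.2178]
ee_rot: [-3.14, 0.0, 1.555]
wrist_force: [0.1, 0.6, -1.2]
width: 0.0006
```

Call:
jog_arm:
  dp:
    - [2.5,-1.0,38]
    - [0,0,40]
    - [0,0,38]
    - [0,0,0]
  rotation:
    - [0,0,0]
    - [0,0,0]
    - [0,0,0]
    - [0,0,0]

```text
t: 2.85
position: [0.6279, -0.1383, 0.0991]
ee_rot: [-3.132, -0.004, 1.561]
wrist_force: [-0.1, -0.6, 0.3]
width: 0.0006
```

```bash
python3 - <<'E'
from h import *
print(get_state()['position'])
c=grab('scene'); a=cv2.resize(c['frame'][120:270,110:300],None,fx=3.9,fy=3.9,interpolation=cv2.INTER_CUBIC)
cv2.imwrite('pics/s1.png',a)
c=grab('wrist'); cv2.imwrite('pics/w1.png',c['frame']); print(c['mount'])
E
```

```text
[ 0.62789459 -0.13825544  0.0991389 ]
[[ 9.99999734e-01  6.80516464e-04 -2.62821419e-04  9.22556228e-04]
 [-5.99642657e-04  9.71965085e-01  2.35124466e-01 -6.87845141e-02]
 [ 4.15459313e-04 -2.35124246e-01  9.71965234e-01 -1.65731309e-01]
 [ 0.00000000e+00  0.00000000e+00  0.00000000e+00  1.00000000e+00]]
```

View pics/s1.png

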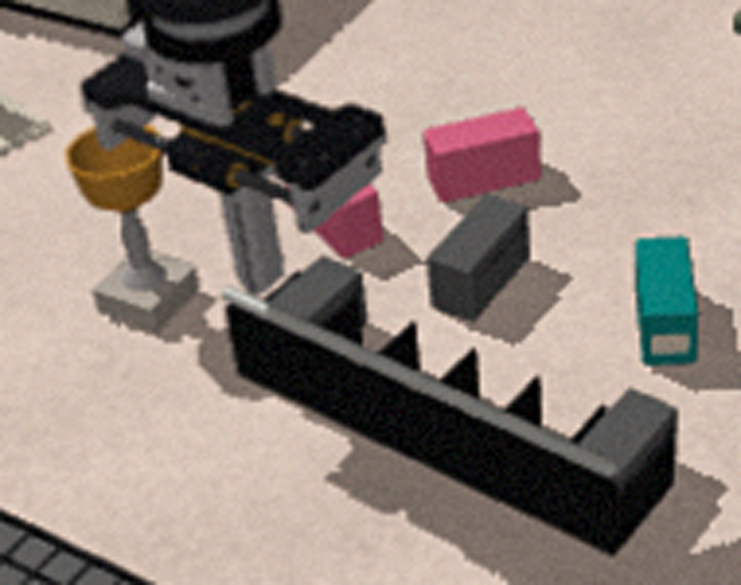

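View pics/w1.png

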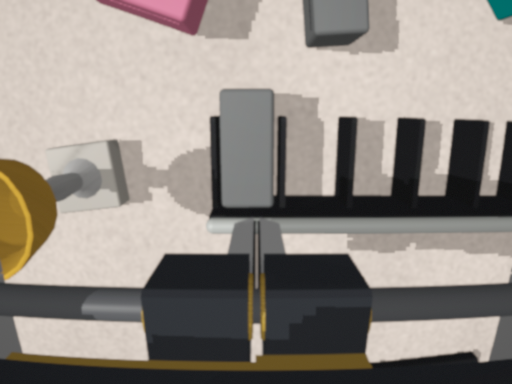

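The wrist view shows the filed case at (247,150), the rail at row 225 with its left end at column 209, and the fingertips near (257,222). I'll measure the rail from this camera relative to the tool.

```bash
cat >> h.py <<'E'
def wristcloud():
    from scipy.spatial.transform import Rotation as Ro
    s=get_state(); c=viewer.camera('wrist'); H,W=c['z_map'].shape
    u,v=np.meshgrid(np.arange(W),np.arange(H))
    k=np.array([[c['fx'],0,c['cx']],[0,c['fy'],c['cy']],[0,0,1.]])
    p=cv2.undistortPoints(np.stack([u,v],-1).reshape(-1,1,2).astype(float),k,np.array([c['k1'],0,0,0,0.])).reshape(H,W,2)
    z=c['z_map']; P=np.dstack([p[...,0]*z,p[...,1]*z,z]); M=np.array(c['mount'])
    T=P@M[:3,:3].T+M[:3,3]
    Wd=T@Ro.from_euler('xyz',s['ee_rot']).as_matrix().T+s['position']
    Wd[z==0]=np.nan
    return s,c,T,Wd
E
python3 - <<'E'
from h import *
s,c,T,W=wristcloud()
print(s['position'],s['ee_rot'],s['dq'].round(3))
for u in (230,300,350,400,450):
    m=(np.abs(W[:,u,2]-.075)<.006)&(np.arange(384)<240)
    print(u,np.where(m)[0][[0,-1]],(W[m,u].mean(0)*1000).round(1),(T[m,u].mean(0)*1000).round(1))
for (u,v) in [(247,150),(222,150),(270,150),(335,20)]: print(u,v,(W[v,u]*1000).round(1))
E
```

```text
[ 0.6318761  -0.14004717  0.10414915] [ 3.14152505e+00 -1.34316763e-04  1.56082174e+00] [-0.005 -0.024 -0.039 -0.002 -0.004 -0.   ]
230 [214 229] [ 629.2 -155.3   74.1] [-15.3  -2.6  30. ]
300 [214 229] [ 629.5 -112.1   74.3] [27.9 -2.6 29.8]
350 [215 229] [630.2 -80.9  74.5] [59.1 -2.3 29.6]
400 [214 229] [630.4 -48.9  74.4] [91.1 -2.4 29.8]
450 [214 228] [630.7 -15.5  74.2] [124.5  -2.4  29.9]
247 150 [ 588.3 -144.9   46.3]
222 150 [ 588.4 -162.    43.5]
270 150 [ 588.4 -129.5   47.1]
335 20 [506.1 -88.2  45.6]
```

Call:
jog_arm:
  dp:
    - [-3,-0.5,4]
    - [0,0,4]
    - [0,0,4]
    - [0,0,3]
    - [0,0,2]
    - [0,0,1]
    - [0,0,0]
    - [0,0,0]
  rotation:
    - [0,0,0]
    - [0,0,0]
    - [0,0,0]
    - [0,0,0]
    - [0,0,0]
    - [0,0,0]
    - [0,0,0]
    - [0,0,0]

```text
t: 4.0
position: [0.6314, -0.1438, 0.0859]
ee_rot: [3.141, 0.0, 1.56]
wrist_force: [-2.7, -0.2, 4.6]
width: 0.0002
```

Contact made at 4.6 N behind the first gap. Now I'll slide along the rail to the second gap, then the third.

Call:
jog_arm:
  dp:
    - [0,0,0]
    - [6,0,0]
    - [6,0,0]
    - [6,0,0]
    - [6,0,0]
    - [6,0,0]
    - [6,0,0]
    - [6,0,0]
    - [6,0,0]
    - [0,0,0]
    - [0,0,0]
    - [0,0,0]
  rotation:
    - [0,0,0]
    - [0,0,0]
    - [0,0,0]
    - [0,0,0]
    - [0,0,0]
    - [0,0,0]
    - [0,0,0]
    - [0,0,0]
    - [0,0,0]
    - [0,0,0]
    - [0,0,0]
    - [0,0,0]

```text
t: 5.5
position: [0.6318, -0.0946, 0.0853]
ee_rot: [-3.141, -0.002, 1.56]
wrist_force: [-0.4, -1.8, 4.9]
width: 0.0004
```

Call:
jog_arm:
  dp:
    - [6,0,0]
    - [6,0,0]
    - [6,0,0]
    - [6,0,0]
    - [6,0,0]
    - [6,0,0]
    - [6,0,0]
    - [6,0,0]
    - [0,0,0]
    - [0,0,0]
    - [0,0,0]
  rotation:
    - [0,0,0]
    - [0,0,0]
    - [0,0,0]
    - [0,0,0]
    - [0,0,0]
    - [0,0,0]
    - [0,0,0]
    - [0,0,0]
    - [0,0,0]
    - [0,0,0]
    - [0,0,0]

```text
t: 6.88
position: [0.6322, -0.0467, 0.0853]
ee_rot: [-3.141, -0.002, 1.56]
wrist_force: [-0.6, -2.0, 5.2]
width: 0.0003
```

All three touches are made. Next: lift, move to the −y side of the case, turn so the jaws lie along the sorter's x, and open to about 40 mm for a two-point sideways push.

Call:
jog_arm:
  dp:
    - [0,0,-25]
    - [0,0,-45]
    - [-21.3,-39.3,0]
    - [-21.3,-39.3,0]
    - [-21.3,-39.3,0]
    - [-21.3,-39.3,0]
    - [0,0,0]
    - [0,0,0]
    - [0,0,0]
    - [0,0,0]
    - [0,0,0]
    - [0,0,0]
    - [0,0,0]
    - [0,0,0]
    - [0,0,0]
    - [0,0,0]
    - [0,0,0]
  rotation:
    - [0,0,0]
    - [0,0,0]
    - [0,0,0]
    - [0,0,0]
    - [0,0,0]
    - [0,0,0]
    - [0,0,0.1746]
    - [0,0,0.1746]
    - [0,0,0.1746]
    - [0,0,0.1746]
    - [0,0,0.1746]
    - [0,0,0.1746]
    - [0,0,0.1746]
    - [0,0,0.1746]
    - [0,0,0.1746]
    - [0,0,0]
    - [0,0,0]
  hand: 0.57

```text
t: 9.0
position: [0.4736, -0.1302, 0.1545]
ee_rot: [-3.14, 0.002, -0.009]
wrist_force: [0.5, -0.1, 0.1]
width: 0.0402
```

```bash
python3 - <<'E'
from h import *
s,c,T,W=wristcloud()
print(s['position'],s['ee_rot'],s['width'],s['dq'].round(3))
cv2.imwrite('pics/w2.png',c['frame'])
m=(np.abs(W[...,2]-.046)<.006).astype(np.uint8)
nn,l,st,ce=cv2.connectedComponentsWithStats(m,connectivity=4)
for i in range(1,nn):
    if st[i,4]>300:
        r=cv2.minAreaRect(W[l==i][:,:2].astype(np.float32)*1000); print(ce[i].round(),np.round(r[0],1),np.round(r[1],1),round(r[2],1))
E
```

```text
[ 0.47357971 -0.13019905  0.15449931] [-3.13955855e+00  1.77375866e-03 -8.68956308e-03] 0.04023199732163847 [-0.003 -0.005 -0.008 -0.005 -0.002  0.01 ]
[197.   7.] [430.1  17.4] [15.3 35.6] 89.6
[405. 173.] [588.1 -70. ] [198.9  83.6] 89.3
[256. 141.] [472.9 -85.5] [80.  35.6] 4.3
[144. 217.] [ 373.4 -151.4] [36.8 80.5] 52.7
[265. 265.] [ 479.5 -200.3] [53.2 36.6] 69.6
```

View pics/w2.png

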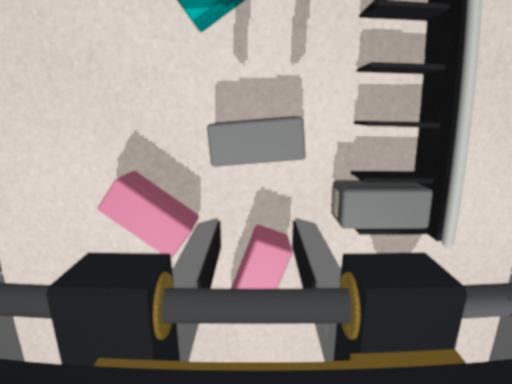

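The wrist view shows the loose grey case at (256,141), between and ahead of the fingers. The pink case at (265,265) is clear of the descent. I'll lower and start the sideways push.

Call:
jog_arm:
  dp:
    - [0,0,30]
    - [0,0,35]
    - [0,0,30]
    - [0,0,20]
    - [0,0,12]
    - [0,0,5]
    - [0,0,0]
    - [0,-5,0]
    - [0,-5,0]
    - [0,-3,0]
    - [0,-3,0]
    - [0,0,0]
  rotation:
    - [0,0,0]
    - [0,0,0]
    - [0,0,0]
    - [0,0,0]
    - [0,0,0]
    - [0,0,0]
    - [0,0,0]
    - [0,0,0]
    - [0,0,0]
    - [0,0,0]
    - [0,0,0]
    - [0,0,0]

```text
t: 10.55
position: [0.4745, -0.1151, 0.0235]
ee_rot: [3.142, -0.0, -0.011]
wrist_force: [-0.3, -0.6, -0.5]
width: 0.0404
```

Call:
jog_arm:
  dp:
    - [0,-3,0]
    - [0,-3,0]
    - [0,-3,0]
    - [0,-3,0]
    - [0,-3,0]
    - [0,-3,0]
    - [0,-3,0]
    - [0,-3,0]
    - [0,-3,0]
    - [0,-3,0]
    - [0,-3,0]
    - [0,-3,0]
    - [0,0,0]
  rotation:
    - [0,0,0]
    - [0,0,0]
    - [0,0,0]
    - [0,0,0]
    - [0,0,0]
    - [0,0,0]
    - [0,0,0]
    - [0,0,0]
    - [0,0,0]
    - [0,0,0]
    - [0,0,0]
    - [0,0,0]
    - [0,0,0]

```text
t: 12.18
position: [0.4747, -0.0788, 0.0234]
ee_rot: [-3.141, 0.0, -0.011]
wrist_force: [-0.1, 0.4, -0.1]
width: 0.0402
```

```bash
cat > m.py <<'E'
from h import *
import sys
s=get_state();print(s['position'],s['ee_rot'],s['wrist_force'].round(1))
out=[]
for n in ('top','scene'):
    c=grab(n); out.append(c['frame'])
    H,W=c['z_map'].shape
    u,v=np.meshgrid(np.arange(W),np.arange(H))
    k=np.array([[c['fx'],0,c['cx']],[0,c['fy'],c['cy']],[0,0,1.]])
    p=cv2.undistortPoints(np.stack([u,v],-1).reshape(-1,1,2).astype(float),k,np.array([c['k1'],0,0,0,0.])).reshape(H,W,2)
    z=c['z_map']; P=np.dstack([p[...,0]*z,p[...,1]*z,z]); Wd=(P-c['t'])@c['R']
    b=c['frame'].astype(int); grey=(b.max(2)-b.min(2)<15)&(b.max(2)<130)
    m=(np.abs(Wd[...,2]-.046)<.007)&grey&(Wd[...,0]>.38)&(Wd[...,0]<.62)&(abs(Wd[...,1])<.25)
    nn,l,st,ce=cv2.connectedComponentsWithStats(m.astype(np.uint8),connectivity=4)
    for i in range(1,nn):
        if st[i,4]>80:
            q=Wd[l==i]; r=cv2.minAreaRect(q[:,:2].astype(np.float32)*1000); print(n,ce[i].round(),np.round(r[0],1),np.round(r[1],1),round(r[2],1),'z',np.median(q[:,2]).round(4))
a=cv2.resize(out[0][130:280,190:420],(690,450),interpolation=cv2.INTER_CUBIC)
cv2.imwrite(f'pics/{sys.argv[1]}t.png',cv2.convertScaleAbs(a,alpha=1.6))
cv2.imwrite(f'pics/{sys.argv[1]}s.png',cv2.resize(out[1][120:280,110:310],(750,600),interpolation=cv2.INTER_CUBIC))
E
python3 m.py p1
```

```text
[ 0.47468952 -0.07882213  0.02337529] [-3.14099559e+00  3.30203004e-04 -1.12528189e-02] [-0.1  0.4 -0.1]
top [224. 173.] [584.   96.1] [71.2 35.3] 0.3 z 0.0445
top [327. 168.] [ 593.5 -147.1] [53.1 40.5] 1.5 z 0.0447
scene [241. 185.] [476.7 -61.5] [56.9 80.7] 88.2 z 0.0467
scene [191. 194.] [ 576.6 -148.4] [60.7 44.6] 2.3 z 0.0471
scene [270. 230.] [584.2  91.4] [44.6 67.4] 87.8 z 0.0464
```

View pics/p1s.png

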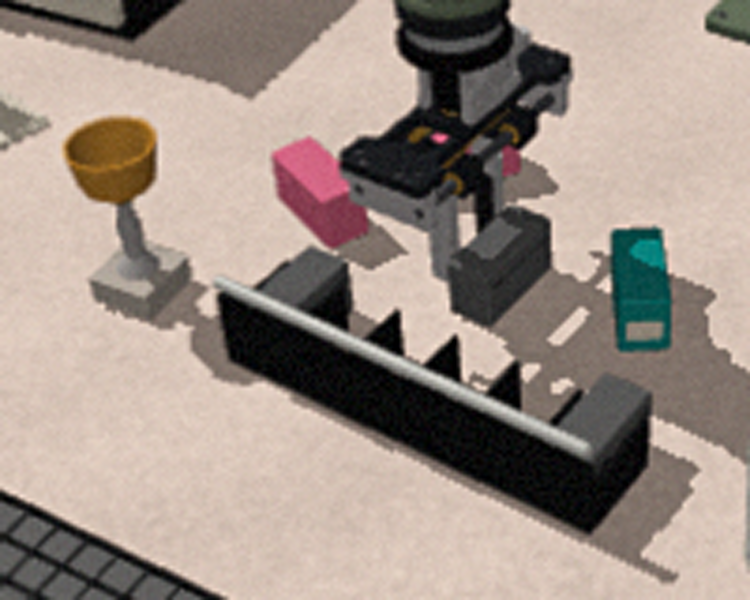

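The fingers touch the case's side and it is square to them. I'll push 5 mm more, back off and measure.

Call:
jog_arm:
  dp:
    - [0,-2.5,0]
    - [0,-2.5,0]
    - [0,0,0]
    - [0,6,0]
    - [0,8,0]
    - [0,6,-20]
    - [0,0,-40]
    - [0,0,-40]
    - [0,0,-20]
    - [0,0,0]
    - [0,0,0]
  rotation:
    - [0,0,0]
    - [0,0,0]
    - [0,0,0]
    - [0,0,0]
    - [0,0,0]
    - [0,0,0]
    - [0,0,0]
    - [0,0,0]
    - [0,0,0]
    - [0,0,0]
    - [0,0,0]

```text
t: 13.65
position: [0.4739, -0.0943, 0.1424]
ee_rot: [-3.141, 0.002, -0.012]
wrist_force: [-1.2, 0.4, -0.1]
width: 0.0405
```

```bash
cat > w.py <<'E'
from h import *
s,c,T,W=wristcloud()
import sys
print(s['position'],s['ee_rot'],s['width'])
cv2.imwrite(f'pics/{sys.argv[1]}.png',c['frame'])
m=(np.abs(W[...,2]-.046)<.005).astype(np.uint8)
nn,l,st,ce=cv2.connectedComponentsWithStats(m,connectivity=4)
for i in range(1,nn):
    if st[i,4]>300:
        r=cv2.minAreaRect(W[l==i][:,:2].astype(np.float32)*1000); print(ce[i].round(),np.round(r[0],1),np.round(r[1],1),round(r[2],1))
# divider tips: band z 36..42
m=(np.abs(W[...,2]-.039)<.003)&(W[...,0]>.562)&(W[...,0]<.615)
nn,l,st,ce=cv2.connectedComponentsWithStats(m.astype(np.uint8),connectivity=8)
for i in range(1,nn):
    if st[i,4]>20:
        q=W[l==i]; print('div',ce[i].round(),(q[:,:2].min(0)*1000).round(1),(q[:,:2].max(0)*1000).round(1),(q.mean(0)*1000).round(1))
E
python3 w.py w3
```

```text
[ 0.47388973 -0.09432302  0.1423947 ] [-3.14097109e+00  1.64881152e-03 -1.18028822e-02] 0.040524606825346594
[211.  25.] [445.8  45.5] [79.6 36.9] 34.6
[418. 186.] [588.6 -45.1] [212.   82.9] 89.2
[258. 137.] [474.5 -45.4] [34.5 80. ] 89.4
[125. 241.] [ 361.9 -128.3] [26.5 57.8] 88.9
[252. 340.] [ 468.  -228.4] [46.9 36.7] 70.5
div [405.  46.] [565.3  21.8] [614.8  27. ] [589.6  24.2  40.2]
div [402. 108.] [565. -26.] [614.9 -21.4] [589.6 -23.3  40.5]
div [396. 168.] [563.8 -73.3] [614.3 -69.4] [588.8 -71.3  40.4]
div [392. 223.] [ 564.2 -121.7] [ 615.  -116.9] [ 589.6 -118.9   39.9]
div [390. 230.] [ 562.4 -127.2] [ 614.7 -125.6] [ 588.2 -126.3   39.1]
```

View pics/w3.png

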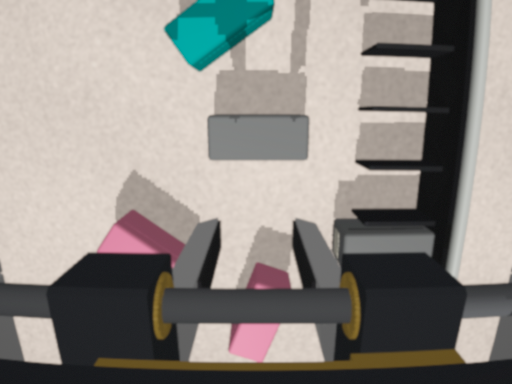

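The third gap's dividers are at y ≈ −71 and −23, so its centre line is y ≈ −46 at the case. The case centre is at y = −45.4 with yaw −0.6°, so it is lined up. Now to go behind the labelled end, turn a quarter, narrow the fingers to about 10 mm and lower.

Call:
jog_arm:
  dp:
    - [-32.3,-24,0]
    - [-32.3,-24,0]
    - [0,0,0]
    - [0,0,0]
    - [0,0,0]
    - [0,0,0]
    - [0,0,0]
    - [0,0,0]
    - [0,0,0]
    - [0,0,0]
    - [0,0,0]
    - [0,0,0]
    - [0,0,0]
  rotation:
    - [0,0,0]
    - [0,0,0]
    - [0,0,-0.1746]
    - [0,0,-0.1746]
    - [0,0,-0.1746]
    - [0,0,-0.1746]
    - [0,0,-0.1746]
    - [0,0,-0.1746]
    - [0,0,-0.1746]
    - [0,0,-0.1746]
    - [0,0,-0.1746]
    - [0,0,0]
    - [0,0,0]
  hand: 0.894

```text
t: 15.32
position: [0.4101, -0.0454, 0.1427]
ee_rot: [-3.14, -0.0, 1.558]
wrist_force: [0.1, -0.2, 0.1]
width: 0.0099
```

Call:
jog_arm:
  dp:
    - [0,0,25]
    - [0,0,35]
    - [0,0,30]
    - [0,0,18]
    - [0,0,9]
    - [0,0,3]
    - [0,0,0]
    - [0,5,0]
    - [0,5,0]
    - [0,3,0]
    - [0,3,0]
    - [0,3,0]
    - [0,3,0]
    - [0,3,0]
    - [0,3,0]
  rotation:
    - [0,0,0]
    - [0,0,0]
    - [0,0,0]
    - [0,0,0]
    - [0,0,0]
    - [0,0,0]
    - [0,0,0]
    - [0,0,0]
    - [0,0,0]
    - [0,0,0]
    - [0,0,0]
    - [0,0,0]
    - [0,0,0]
    - [0,0,0]
    - [0,0,0]

```text
t: 17.2
position: [0.4389, -0.0459, 0.0233]
ee_rot: [3.141, -0.0, 1.56]
wrist_force: [-0.8, 0.7, -0.6]
width: 0.0099
```

Call:
jog_arm:
  dp:
    - [0,3,0]
    - [0,3,0]
    - [0,3,0]
    - [0,3,0]
    - [0,3,0]
    - [0,3,0]
    - [0,3,0]
    - [0,3,0]
    - [0,3,0]
    - [0,3,0]
    - [0,3,0]
    - [0,0,0]
  rotation:
    - [0,0,0]
    - [0,0,0]
    - [0,0,0]
    - [0,0,0]
    - [0,0,0]
    - [0,0,0]
    - [0,0,0]
    - [0,0,0]
    - [0,0,0]
    - [0,0,0]
    - [0,0,0]
    - [0,0,0]

```text
t: 18.7
position: [0.4723, -0.0464, 0.0236]
ee_rot: [3.141, 0.0, 1.56]
wrist_force: [-0.4, 0.6, -0.0]
width: 0.0098
```

```bash
python3 m.py p2
```

```text
[ 0.47228635 -0.046356    0.02361211] [3.14056035e+00 2.20918994e-04 1.56005421e+00] [-0.4  0.6 -0. ]
top [224. 173.] [584.7  96.2] [69.9 35.5] 0.4 z 0.0446
top [326. 172.] [ 585.4 -147.3] [41.  69.5] 88.6 z 0.0448
scene [235. 194.] [514.2 -46.3] [100.1  35.8] 0.8 z 0.0466
scene [191. 194.] [ 578.3 -145.1] [51.1 58.7] 89.2 z 0.0467
scene [271. 230.] [584.4  91. ] [44.5 68.9] 87.1 z 0.0464
```

View pics/p2t.png

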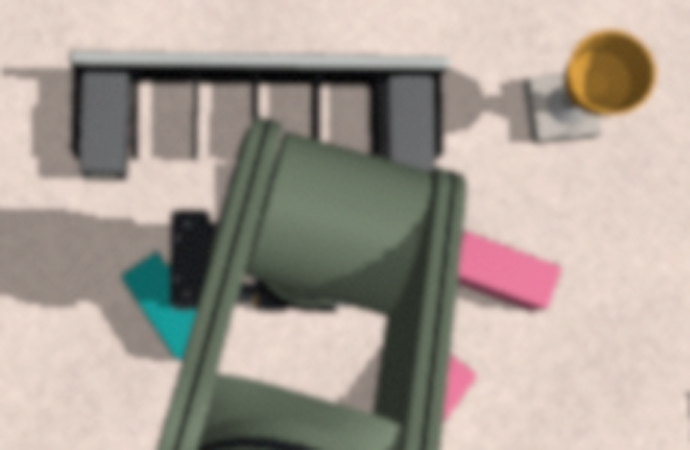

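View pics/p2s.png

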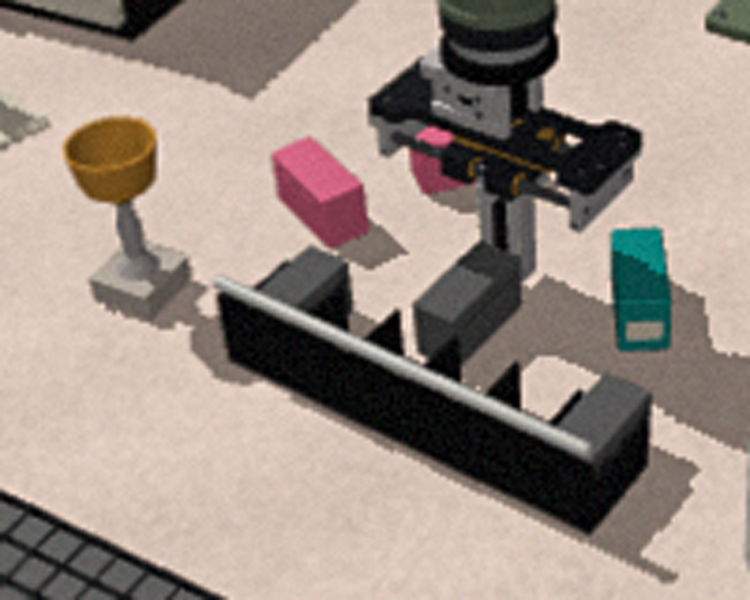

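The case's front end is at the third gap's mouth, straight and centred between its dividers in the scene view at about (430,310). I'll keep pushing.

Call:
jog_arm:
  dp:
    - [0,3,0]
    - [0,3,0]
    - [0,3,0]
    - [0,3,0]
    - [0,3,0]
    - [0,3,0]
    - [0,3,0]
    - [0,3,0]
    - [0,3,0]
    - [0,3,0]
    - [0,0,0]
  rotation:
    - [0,0,0]
    - [0,0,0]
    - [0,0,0]
    - [0,0,0]
    - [0,0,0]
    - [0,0,0]
    - [0,0,0]
    - [0,0,0]
    - [0,0,0]
    - [0,0,0]
    - [0,0,0]

```text
t: 20.18
position: [0.5024, -0.0467, 0.0236]
ee_rot: [3.14, 0.0, 1.56]
wrist_force: [-0.1, 0.3, -0.1]
width: 0.01
```

Call:
jog_arm:
  dp:
    - [0,3,0]
    - [0,3,0]
    - [0,3,0]
    - [0,3,0]
    - [0,3,0]
    - [0,3,0]
    - [0,3,0]
    - [0,3,0]
    - [0,3,0]
    - [0,3,0]
    - [0,2,0]
    - [0,0,0]
  rotation:
    - [0,0,0]
    - [0,0,0]
    - [0,0,0]
    - [0,0,0]
    - [0,0,0]
    - [0,0,0]
    - [0,0,0]
    - [0,0,0]
    - [0,0,0]
    - [0,0,0]
    - [0,0,0]
    - [0,0,0]

```text
t: 21.68
position: [0.5343, -0.047, 0.0234]
ee_rot: [3.14, 0.0, 1.56]
wrist_force: [-0.4, -0.1, 0.6]
width: 0.0098
```

Call:
jog_arm:
  dp:
    - [0,1,0]
    - [0,1,0]
    - [0,1,0]
    - [0,1,0]
    - [0,0,0]
  rotation:
    - [0,0,0]
    - [0,0,0]
    - [0,0,0]
    - [0,0,0]
    - [0,0,0]

```text
t: 22.3
position: [0.538, -0.047, 0.0234]
ee_rot: [3.141, 0.0, 1.56]
wrist_force: [-1.1, -0.3, 0.5]
width: 0.0102
```

Call:
jog_arm:
  dp:
    - [0,1,0]
    - [0,1,0]
    - [0,0,0]
  rotation:
    - [0,0,0]
    - [0,0,0]
    - [0,0,0]

```text
t: 22.68
position: [0.54, -0.047, 0.0234]
ee_rot: [3.141, 0.0, 1.56]
wrist_force: [-0.4, -0.9, -0.7]
width: 0.0096
```

Call:
jog_arm:
  dp:
    - [0,1,0]
    - [0,1,0]
    - [0,0,0]
  rotation:
    - [0,0,0]
    - [0,0,0]
    - [0,0,0]

```text
t: 23.05
position: [0.5401, -0.047, 0.0234]
ee_rot: [-3.138, -0.0, 1.56]
wrist_force: [-6.5, -0.4, 5.9]
width: 0.0099
```

The tool stopped at x = 0.540 m with the force rising to 6.5 N, so the case has met the back wall. I'll ease off straight back, then lift clear.

Call:
jog_arm:
  dp:
    - [0,0,0]
    - [0,0,0]
    - [0,-3,0]
    - [0,-6,0]
    - [0,-12,0]
    - [0,-15,0]
    - [0,-10,-15]
    - [0,0,-40]
    - [0,0,-40]
    - [0,-30,-20]
    - [0,-30,0]
    - [0,0,0]
    - [0,0,0]
  rotation:
    - [0,0,0]
    - [0,0,0]
    - [0,0,0]
    - [0,0,0]
    - [0,0,0]
    - [0,0,0]
    - [0,0,0]
    - [0,0,0]
    - [0,0,0]
    - [0,0,0]
    - [0,0,0]
    - [0,0,0]
    - [0,0,0]

```text
t: 24.68
position: [0.4358, -0.0459, 0.1385]
ee_rot: [3.141, 0.0, 1.56]
wrist_force: [0.0, -0.4, 0.3]
width: 0.0103
```

Call:
jog_arm:
  dp:
    - [50,-15,-10]
    - [50,-15,-10]
    - [50,-15,0]
    - [50,-15,0]
    - [50,-15,0]
    - [0,0,0]
    - [0,0,0]
  rotation:
    - [0,0,0]
    - [0,0,0]
    - [0,0,0]
    - [0,0,0]
    - [0,0,0]
    - [0,0,0]
    - [0,0,0]

```text
t: 25.55
position: [0.3638, 0.205, 0.1582]
ee_rot: [-3.142, 0.001, 1.561]
wrist_force: [1.0, -0.2, -0.3]
width: 0.0096
```

```bash
python3 m.py p3
```

```text
[0.36379007 0.20495671 0.15823351] [-3.14150981e+00  6.22938633e-04  1.56103057e+00] [ 1.  -0.2 -0.3]
top [224. 173.] [584.6  96.2] [69.7 35.3] 0.5 z 0.0446
top [285. 173.] [584.2 -46.6] [35.5 71.6] 89.2 z 0.0446
top [326. 174.] [ 582.8 -144.6] [36.  74.2] 88.4 z 0.0449
scene [191. 194.] [ 578.2 -145.6] [58.6 52.5] 1.9 z 0.0466
scene [221. 208.] [580.1 -48.6] [52.6 55.7] 85.1 z 0.0467
scene [270. 230.] [585.6  90.8] [45.1 67.8] 89.5 z 0.0463
```

View pics/p3t.png

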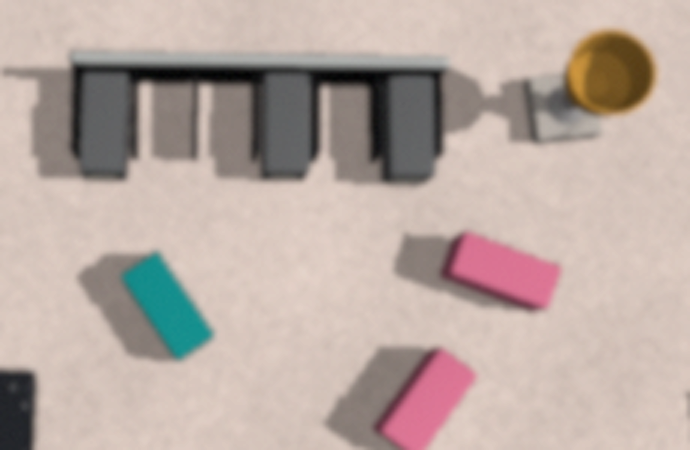

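View pics/p3s.png

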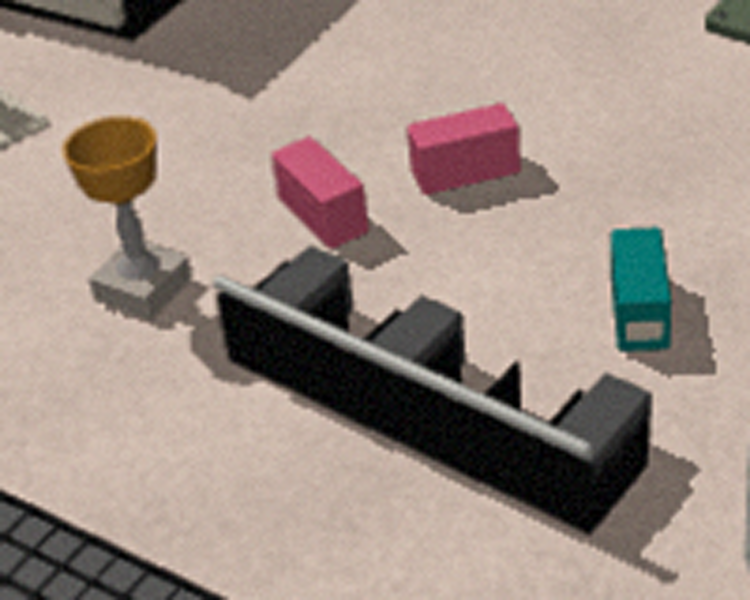

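The top view shows the case at crop (285,125), in the third gap from the trophy. Its labelled end is flush with those of the two filed cases, and everything else is where it was. Handing in.

```bash
python3 -c "
from h import *
print(job.sign_off())"
```

```text
the job is handed in; nothing more can be done
None
```

The grey case is fully home in the third gap from the trophy's end, and the job is handed in, at about 26 s of the 64 s allowed. `sign_off` gives no verdict.

- **Rail touches:** I ran the closed fingertips along the rail at about 5 N, touching behind the first, second and third gaps in that order. The tool stopped at y = −144, −95 and −47 mm, all within 3 mm of the gap centres.
- **Push:** I pushed the case sideways onto the gap's centre line, then forward until the tool stopped at x = 0.540 m with the force rising to 6.5 N, which marks the back wall. Then I backed off and moved clear.
- **Last checks (top camera):**
  - The case's centre is at y = −46.6 mm, against a gap centre line of about −47 mm.
  - Its yaw is within about 1° of the sorter's and its top is level with the filed cases.
  - Its labelled end is at x ≈ 548 mm, against 546 and 550 mm for the filed cases.
  - The trophy and filed cases show no visible movement. The pen cup was outside the final crops, so I did not re-check it, but the arm stayed well away from it.
- **Disagreement between cameras:** The scene camera could only see part of the case, so its fitted rectangle was the wrong size. I did not use it for the final position. The cameras also differed by 2–4 mm on where the rail is.

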